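Tare the balance under its draught shield

TASK

Tare the balance with the empty beaker on its pan, so that a sample can be weighed in: with shut fingertips in the roof's finger cup, push the sliding roof of the draught shield fully shut (towards the keys); then, with the roof shut, reach into the round well and press the sunken tare key right down for a good second and let it go; then push the roof fully open again. Do not press the standby key in the square well, pick nothing up, and leave the beaker on the pan and the spare beaker and timer on the bench where they are.

Things in the scene. Friction and masses are not known exactly. Their poses are not given: they have to be found in the camera images.
- balance: White balance, fixed, 316 deep (x) x 200 wide x 176 mm high. Origin: on the bench under it; +x from the keys (front) to the back, +y its left. Flat key deck 60 mm high in front, wells at x -110, y +-45 mm (which is on which side varies); low display; glass draught shield, front wall at x -36 mm, roof top 160 mm high; rear tower 154 mm high; roof rails at y +-87 mm, 164 mm high.
- roof (a joint): Opening of the glass sliding roof in m: 0 = fully shut (against its front stop, towards the keys), 0.095 = fully open (back stop). It slides level along the balance's x, with about 1.5 N of friction, and stays where it is left. It starts well open.
- roof_cup (a point): Centre of the finger cup's floor, which is the roof's top face, 160 mm above the bench. Moves with the roof along balance x: -1.5 mm shut, 93.5 mm fully open; y 0. The cup is a low open grey frame on the roof, 50 mm (x) by 60 mm (y) inside, walls 6 mm thick and 16 mm high: fingertips put in from above push the roof either way.
- tare_insert: Black square insert, 64 x 64 mm, in the key deck, with the round well of the tare key: 50 mm across, 26 mm deep. Top flush within 1 mm with the deck. Origin on the well's axis, 31 mm above the bench; axes parallel to the balance's.
- tare_mouth (a point): Centre of the round well's mouth, 61 mm above the bench.
- tare_top (a point): Centre of the tare key's top face, 47 mm above the bench at rest, which is 14 mm below the well's mouth. Key: grey round disc, 34 mm across.
- tare_key (a joint): Travel of the tare key in m: 0 = up, 0.005 = right down on its stop. A spring returns it: about 1.7 N to start it moving, 4.4 N right down.
- standby_top (a point): Centre of the standby key's top face, 47 mm above the bench: grey square key, 30 mm, in a square well 46 x 46 mm of the other 64 x 64 mm black insert. Not to be pressed.
- standby_key (a joint): Travel of the standby key in m: 0 = up, 0.005 = right down; same spring as the tare key.
- beaker: Empty glass beaker, 56 mm across, 71 mm high, standing on the balance's round steel pan (84 mm across, 72 mm above the bench) inside the shield. Origin under its centre.
- spare_beaker: Second empty glass beaker, 54 mm across, 69 mm high, on the bench beyond the balance's left side. Origin under its centre. Bystander.
- timer: White bench timer lying face up, 64 x 64 x 17 mm, on the bench to the left. Origin under its centre. Bystander.
Mind the look-alikes: they are no part of the job. Leave any red look-alike of the beaker alone.

How it is judged:
On the way, in this order (a step that is already met when the one before it is completed fails the run):
1. the sliding roof is fully shut (value of joint roof below 0.004 m), for 0.2 s.
2. the tare key is held right down with the roof shut (value of joint tare_key above 0.004 m and value of joint roof below 0.006 m), for 0.7 s.
3. the tare key is up again and the roof is pushed fully open (value of joint tare_key below 0.001 m and value of joint roof above 0.087 m), for 0.2 s.
At the end, for the whole second after the job is handed in: The roof is open to within 8 mm of its back stop and at rest, both keys are up, and the beaker stands upright and still on the pan (all of step 3 and velocity of joint roof between -0.01 and 0.01 m/s and value of joint standby_key below 0.001 m and horizontal distance between beaker and balance below 0.05 m and z of beaker in the frame of balance between 0.068 and 0.077 m and angle between beaker's own z axis and vertical below 0.06 rad and linear speed of beaker below 0.02 m/s); the robot touches nothing.
It fails at once if the tare key is pressed while the roof is not shut (value of joint tare_key above 0.003 m and value of joint roof above 0.01 m).
It fails at once if the standby key is pressed (value of joint standby_key above 0.003 m).
It fails at once if the beaker on the pan is moved or lifted (more than 10 mm) (distance of beaker from where it was at the start of the episode above 0.01 m).
It fails at once if the spare beaker or the timer is moved or lifted (more than 15 mm) (distance of any of spare_beaker, timer from where it was at the start of the episode above 0.015 m).
It also fails if it takes over 50 s, if anything falls off the work surface, if the arm or the gripper's body presses on something with over 40 N, if the wrist force passes 120 N, or if a joint passes its speed limit or range.

ROBOT

A 6-joint arm with a two-finger parallel gripper is mounted at the origin on a cart in front of the work surface, level with it; the furniture and walls round the work are solid. World frame = base frame: x ahead of the robot, y to its left, z up, the work surface at z = 0. Lengths are in m, angles in rad, forces in N, time in s.
With the tool pointing down it reaches from about 0.35 to 0.925 m from the base axis. Payload 6.4 kg.
Tool frame: the origin (TCP) lies midway between the tips of the shut fingers; the grasp point (between the pads) lies 19 mm behind it (grasp_offset is the distance from the TCP to the grasp point, in m); z points along the fingers, y is the line along which they close (so a half turn about z gives the same grasp; the last joint's range is limited). The gripper opens to 94 mm and grips with 3 to 60 N. Pads are 16 mm wide; open, the fingers measure 119 mm over their backs; the gripper's body (75 mm by 177 mm) begins 78 mm behind the grasp point.
Start: joints at [-1.471, 0.245, 1.558, -0, 1.339, -0.174], TCP at [0.176, -0.626, 0.205] pointing down, gripper open.
Joint ranges: [-3.13, 3.13], [-1.02, 2.26], [0.13, 2.54], [-0.95, 4.09], [0.21, 2.88], [-2.74, 2.74]. Speed limits (rad/s): [2.57, 2.57, 3.14, 3.14, 3.14, 3.14].

INTERFACE

Orientations are given as [roll, pitch, yaw] about the fixed x, y, z axes, in that order (R = Rz(yaw) Ry(pitch) Rx(roll)).
In Python, from station import * gives the robot as it stands.
- The arm moves only by the tool shift_gripper, called after "Request:" as name(argument=value, ...) on one line, values as JSON. Schema: {"type":"object","properties":{"plan":{"type":"object","properties":{"sx":{"type":"array","items":{"type":"number"},"minItems":1,"maxItems":10},"sy":{"type":"array","items":{"type":"number"},"minItems":1,"maxItems":10},"sz":{"type":"array","items":{"type":"number"},"minItems":1,"maxItems":10},"yaw":{"type":"array","items":{"type":"number"},"minItems":1,"maxItems":10},"jaw":{"type":"array","items":{"type":"number"},"minItems":1,"maxItems":10}},"additionalProperties":false,"required":["sx","sy","sz","yaw","jaw"]},"only":{"type":"string"},"quiet":{"type":"boolean"},"lines":{"type":"string"}},"required":["plan"],"additionalProperties":false}. plan is an object with one list for each field, all of the same length, 1 to 10, a row being the entries at one place: sx, sy, sz (the shift in fractions of the full range, 1 being 0.4 m), yaw (a turn about the tool's z in parts of the range, where 1.0 means pi/2 rad), jaw (the finger opening in m); each row is the pose to reach, as a shift and turn from the pose commanded when the call began, along the tool's axes at that moment; what a row does not reach only later rows make up. A row lasts 1/12 s, in which the tool goes at most 0.0417 m and 0.125 rad, less where a joint would pass 70% of its speed; a pose out of reach is approached as far as the arm can. The fingers move at their own pace and stop on an object; the grip force is fixed at half the most. Time passes only in rows, so rows that do not move let the fingers close. The tool returns the time, the measured TCP pose, the force, the opening and the grip force at its end. only (a regular expression) keeps the lines of the reply that match it, lines (a string "A,B") keeps lines A to B, and quiet returns only ok. No shift or turn number may pass 1 either way. Input that does not fit is refused with a message, and nothing moves.
- sense(): the state, without advancing time (a new reading comes with each control period).
- get_image(name): name is "side" or "top"; returns a dict with "pixels" (384x512x3 uint8, red, green, blue), "range_z" (384x512 float32, m along the optical axis (not along the pixel's ray), 0 where there is no reading), "K" (3x3 intrinsics, pixels), "cam_to_world" (4x4, takes a point from camera to world coordinates). Camera axes: x right, y up, looking along -z (the intrinsics and any distortion apply to the point x, -y, -z); pixel columns grow to the right and rows downward; lengths in m; the calibration is good to about 2 mm. A picture is of the moment at which its call begins.
- close_job(): hands the job in; it is judged then, once.
Trained networks look in the newest picture that a camera, given by its name, has taken for a name from the list of things; names that differ only in an ending like _2 or _b are one class to them, and where a whole thing is asked for, a point or a joint stands for the part that bears it (a point fixed in the world has none). Each returns a list of dicts, best first, with "p" (0 to 1); they miss things now and then, are a little off and sometimes report something else, mostly with a low value. They report only what shows in the picture. A call takes as long as a camera call. They do not tell look-alikes from the thing itself.
- find_in(camera, target): "position" ([x, y, z] in m, in world coordinates, good to about 4 mm: the middle of the surface that is visible of it).
The state is a dict: "time": time; "joint_pos": joint angles; "joint_velocities": joint speeds; "joint_efforts": joint torques, N m; "tcp_pos": TCP position; "eef_rot": TCP orientation; "force": force on the tool from outside, world axes, zero at the start; "moment": the same for the moment, N m; "grip_width": finger opening in m; "grip_force": force on a finger pad.
Only numpy, scipy, OpenCV 4.12 (cv2) and the standard library are available. Lean on these libraries where they do the work, as an engineer would, in place of code of your own. Each camera call takes 0.05 s, during which the arm holds its last target. There are 200 camera calls.

## Working session

There is one attempt and no reset: what is moved stays moved. The work goes in short steps, Python scripts to look and compute and a tool call to move; the robot and the scene stay as the last step left them, time stands still between calls to the robot, and variables do not carry over. Pictures are saved under pics/ and viewed, at most 10 in all, crops included, and the job is handed in when it is done.

```bash
mkdir -p pics; cat > h.py <<'E'
from station import *
import numpy as np, cv2
def cloud(d):
    K=d["K"];z=d["range_z"];v,u=np.mgrid[:384,:512]
    P=np.stack([(u-K[0,2])/K[0,0]*z,-(v-K[1,2])/K[1,1]*z,-z],-1)
    T=d["cam_to_world"];W=P@T[:3,:3].T+T[:3,3];W[z==0]=np.nan
    return W
E
python3 - <<'E'
from h import *
for c in("top","side"):
    d=get_image(c);cv2.imwrite(f"pics/{c}0.png",cv2.cvtColor(d["pixels"],cv2.COLOR_RGB2BGR))
    np.savez(f"{c}0.npz",W=cloud(d),T=d["cam_to_world"],K=d["K"])
    print(c,d["cam_to_world"].round(3).tolist())
    for t in("balance","roof_cup","tare_insert","tare_top","standby_top","beaker","spare_beaker","timer"):
        print(t,[(np.round(q["position"],3).tolist(),round(q["p"],2)) for q in find_in(c,t)][:3])
s=sense();print(s["time"],s["tcp_pos"],s["eef_rot"],s["grip_width"])
E
```

```text
top [[-0.021, 0.988, -0.155, 0.283], [-1.0, -0.022, -0.002, 0.354], [-0.006, 0.155, 0.988, 1.07], [0.0, 0.0, 0.0, 1.0]]
balance [([0.512, 0.323, 0.148], 0.89)]
roof_cup [([0.553, 0.339, 0.16], 0.62)]
tare_insert [([0.363, 0.315, 0.06], 0.61)]
tare_top [([0.36, 0.315, 0.048], 0.58)]
standby_top [([0.391, 0.229, 0.048], 0.59)]
beaker [([0.497, 0.316, 0.077], 0.93), ([0.362, 0.317, 0.063], 0.65), ([0.435, 0.09, 0.029], 0.57)]
spare_beaker [([0.51, 0.603, 0.03], 0.61)]
timer [([0.354, 0.528, 0.017], 0.65), ([0.358, 0.318, 0.064], 0.55)]
side [[-0.94, 0.185, -0.287, 0.201], [-0.341, -0.476, 0.811, 1.041], [0.014, 0.86, 0.51, 0.559], [0.0, 0.0, 0.0, 1.0]]
balance [([0.499, 0.393, 0.097], 0.62)]
roof_cup [([0.55, 0.358, 0.16], 0.76)]
tare_insert [([0.359, 0.308, 0.056], 0.62)]
tare_top []
standby_top [([0.364, 0.303, 0.058], 0.36)]
beaker [([0.488, 0.296, 0.131], 0.6), ([0.436, 0.109, 0.055], 0.59), ([0.55, 0.36, 0.155], 0.53)]
spare_beaker [([0.5, 0.607, 0.044], 0.88)]
timer [([0.352, 0.54, 0.019], 0.88), ([0.55, 0.362, 0.161], 0.67)]
0.9 [ 0.17577583 -0.62578844  0.20545937] [ 3.14157391e+00 -3.12094812e-05  2.73820845e-01] 0.09387705698559132
```

View pics/top0.png

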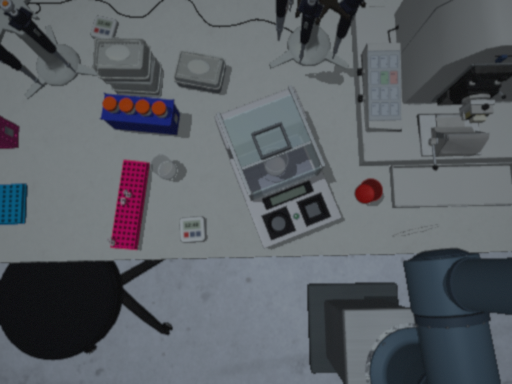

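View pics/side0.png

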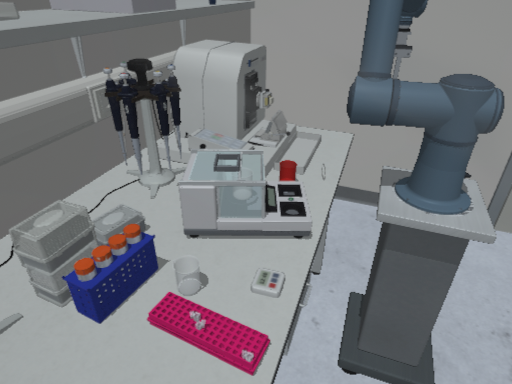

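The top view shows the cup at about (270,140), the round tare well at (279,223) on the balance's left, the square standby well at (313,207), and the red look-alike at (368,190). The side view agrees, and the roof is well open. Next I refine the pose and check for obstacles.

```bash
python3 - <<'E'
from h import *
f=np.load("top0.npz");W=f["W"];T=f["T"];K=f["K"];I=cv2.imread("pics/top0.png")
def plane(uv,z):
    r=np.array([(uv[0]-K[0,2])/K[0,0],-(uv[1]-K[1,2])/K[1,1],-1]);r=T[:3,:3]@r
    return (T[:3,3]+r*(z-T[2,3])/r[2])[:2]
# black inserts
g=I.max(2);m=((g<70)&(W[...,2]>.03)&(W[...,2]<.07)).astype(np.uint8)
m=cv2.morphologyEx(m,cv2.MORPH_CLOSE,np.ones((9,9)))
n,l,s,c=cv2.connectedComponentsWithStats(m)
for i in range(1,n):
    if s[i,4]>150:
        pts=np.argwhere(l==i)[:,::-1].astype(float);P=np.array([plane(p,.061) for p in pts])
        r=cv2.minAreaRect((P*1000).astype(np.float32));print("insert",s[i],np.round(r[0],1),np.round(r[1],1),r[2])
# tall things in the deck/roof: grey frame top
z=W[...,2];reg=(abs(W[...,0]-.52)<.2)&(abs(W[...,1]-.34)<.2)
q=reg&(z>.168)&(z<.182);P=W[q];print("frame",q.sum())
r=cv2.minAreaRect((P[:,:2]*1000).astype(np.float32));print(np.round(r[0],1),np.round(r[1],1),r[2],np.median(P[:,2]))
o=(z>.12)&(W[...,1]<.15)&(W[...,1]>-.8)&(W[...,0]>.2)
for y in np.arange(-.7,.15,.05):
    k=o&(abs(W[...,1]-y)<.025)&(W[...,0]>.3)
    if k.any():print(round(y,2),W[k][:,0].min().round(3),W[k][:,2].max().round(3))
a=cv2.resize(I[80:255,205:355],None,fx=4,fy=4,interpolation=cv2.INTER_CUBIC)[:600];cv2.imwrite("pics/crop.png",a)
E
```

```text
insert [112  63  48  31 400] [712.3 650.9] [ 72.5 125.3] 25.41444969177246
insert [176  78  43  12 179] [713.5 510.8] [107.4  18.2] 81.33531951904297
insert [107 106  71  26 391] [608.1 640.2] [ 62.3 174.6] 12.505934715270996
insert [  0 119  14  27 337] [600.  979.6] [69.2 32.1] 4.225703716278076
insert [ 262  180   68   59 1984] [395.4 280.7] [101.3 151.6] 20.161785125732422
insert [387 344  34  40 411] [43.9 49.1] [ 36.7 111.6] 48.219642639160156
frame 340
[541.7 307.4] [ 63.  122.8] 19.27027130126953 0.17407134058459423
-0.25 0.649 0.132
-0.2 0.648 0.211
-0.15 0.513 0.309
-0.1 0.514 0.362
-0.05 0.473 0.356
0.0 0.648 0.302
```

View pics/crop.png

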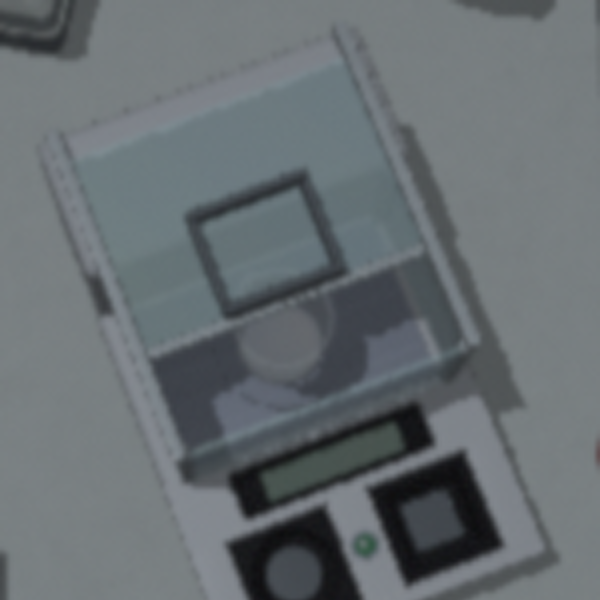

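The crop shows the frame's outer corners at (187,213), (303,170), (347,272) and (232,318). The tare key is at (294,572). The standby insert is centred near (436,518).

```bash
python3 - <<'E'
from h import *
f=np.load("top0.npz");T=f["T"];K=f["K"]
def plane(c,z):
    u,v=(c[0]+.5)/4-.5+205,(c[1]+.5)/4-.5+80
    r=T[:3,:3]@np.array([(u-K[0,2])/K[0,0],-(v-K[1,2])/K[1,1],-1])
    return (T[:3,3]+r*(z-T[2,3])/r[2])[:2]
A=lambda L,z:np.array([plane(c,z) for c in L])
fr=A([(187,213),(303,170),(347,272),(232,318)],.176)
si=A([(367,489),(465,451),(503,545),(408,585)],.061)
rails=A([(40,148),(183,480)],.164);r2=A([(342,25),(475,345)],.164)
tk=plane((294,572),.047);sk=plane((433,519),.047)
for n,e in (("rail",rails[0]-rails[1]),("rail2",r2[0]-r2[1]),("frame",fr[0]-fr[3]+fr[1]-fr[2]),("keys",[tk[1]-sk[1],sk[0]-tk[0]])): print(n,np.arctan2(e[1],e[0]))
cup=fr.mean(0);print("cup",cup,"std ins",si.mean(0),"sk",sk,"tk",tk)
yaw=.345;ex=np.array([np.cos(yaw),np.sin(yaw)]);ey=np.array([-ex[1],ex[0]])
o=[tk+.11*ex-.045*ey,si.mean(0)+.11*ex+.045*ey,sk+.11*ex+.045*ey];print(o)
O=np.mean(o,0);print("cup in bal",(cup-O)@ex,(cup-O)@ey)
s=sense();t=s["tcp_pos"];y=s["eef_rot"][2];tx=np.array([np.cos(y),np.sin(y)]);ty=np.array([tx[1],-tx[0]])
for p in([.375,-.03],cup):d=np.array(p)-t[:2];print(d@tx,d@ty)
E
```

```text
rail 0.3852582212596756
rail2 0.3447925943765084
frame 0.37003732041505416
keys 0.3417560476045493
cup [0.53138224 0.33017578] std ins [0.39233536 0.2308795 ] sk [0.39282906 0.23086613] tk [0.36262268 0.31578374]
[array([0.48135984, 0.31063698]), array([0.48063481, 0.31042953]), array([0.48112851, 0.31041616])]
cup in bal 0.054031092460288456 0.0014966091463214446
0.3529102981555896 -0.5197195907970608
0.6008622907067775 -0.8241893088631508
```

```bash
python3 - <<'E'
from h import *
W=np.load("top0.npz")["W"];O=np.array([.481,.3105]);yaw=.345
ex=np.array([np.cos(yaw),np.sin(yaw)]);ey=np.array([-ex[1],ex[0]])
a=(W[...,:2]-O)@ex*1000;b=(W[...,:2]-O)@ey*1000;z=W[...,2]
m=(z>.167)&(z<.185)&(abs(b)<60)&(abs(a)<160)
print(m.sum(),np.percentile(a[m],[0,2,10,50,90,98,100]).round(),np.percentile(b[m],[0,2,50,98,100]).round(),np.median(z[m]))
for c in[(187,213),(303,170),(347,272),(232,318),(267,243)]:
    u,v=round(c[0]/4+205),round(c[1]/4+80);print(W[v,u].round(3),a[v,u].round(),b[v,u].round())
W=np.load("side0.npz")["W"]
a=(W[...,:2]-O)@ex*1000;b=(W[...,:2]-O)@ey*1000;z=W[...,2]
m=(z>.167)&(z<.185)&(abs(b)<60)&(abs(a)<160)
print(m.sum(),np.percentile(a[m],[0,2,10,50,90,98,100]).round(),np.percentile(b[m],[0,2,50,98,100]).round())
E
```

```text
345 [25. 26. 27. 56. 85. 87. 88.] [-34. -34.   2.  37.  38.] 0.1740573859146779
[0.549 0.372 0.175] 85.0 35.0
[0.573 0.308 0.175] 85.0 -33.0
[0.517 0.285 0.162] 25.0 -36.0
[0.492 0.349 0.16 ] 23.0 33.0
[0.534 0.329 0.159] 56.0 -1.0
234 [24. 25. 27. 56. 82. 85. 86.] [-35. -32.  11.  39.  39.]
```

The rows are not in the units I measure in: shifts go in shares of 0.4 m and turns go in shares of pi/2 rad. I convert before sending: -0.305 m / 0.4 = -0.7625, -0.271 m / 0.4 = -0.6775, -0.05 rad / 1.5708 = -0.0318.

Request:
shift_gripper(plan={"sx": [0, 0.05, 0.115, 0.175, 0.235, 0.295, 0.355, 0.4125, 0.47, 0.5275], "sy": [0, -0.075, -0.165, -0.25, -0.335, -0.42, -0.5075, -0.5925, -0.6775, -0.7625], "sz": [-0.1, -0.125, -0.125, -0.125, -0.125, -0.125, -0.125, -0.125, -0.125, -0.125], "yaw": [0, 0, 0, 0, 0, 0, 0, 0, 0, -0.0318], "jaw": [0, 0, 0, 0, 0, 0, 0, 0, 0, 0]})

```text
time: 1.73
tcp_pos: [0.2961, -0.2747, 0.2555]
eef_rot: [3.141, -0.0, 0.324]
force: [0.9, -0.7, 0.2]
grip_width: 0.0312
grip_force: 0.0
```

In the tool's units: -0.29 m / 0.4 = -0.725, -0.262 m / 0.4 = -0.655, -0.02 rad / 1.5708 = -0.0127.

Request:
shift_gripper(plan={"sx": [0.055, 0.11, 0.165, 0.22, 0.275, 0.33, 0.3875, 0.4475, 0.51, 0.5725], "sy": [-0.075, -0.15, -0.225, -0.3, -0.375, -0.45, -0.5175, -0.5875, -0.655, -0.725], "sz": [0, 0, 0, 0, 0, 0, 0, 0, 0, 0], "yaw": [-0.0127, -0.0127, -0.0127, -0.0127, -0.0127, -0.0127, -0.0127, -0.0127, -0.0127, -0.0127], "jaw": [0, 0, 0, 0, 0, 0, 0, 0, 0, 0]})

```text
time: 2.57
tcp_pos: [0.4212, 0.0733, 0.2559]
eef_rot: [3.141, -0.001, 0.344]
force: [0.9, -0.7, 0.5]
grip_width: 0.0008
grip_force: 0.0
```

```bash
python3 - <<'E'
from h import *
s=sense();t=np.array(s["tcp_pos"]);y=s["eef_rot"][2];tx=np.array([np.cos(y),np.sin(y)]);ty=np.array([tx[1],-tx[0]])
d=np.array([.5325,.331])-t[:2];print(d@tx,d@ty,y,t)
E
```

```text
0.19174459422661208 -0.20506806254664037 0.34418829401020745 [0.42119796 0.07325836 0.25588197]
```

In the tool's units: -0.205 m / 0.4 = -0.5125, 0.05 m / 0.4 = 0.125.

Request:
shift_gripper(plan={"sx": [0.0675, 0.1375, 0.205, 0.275, 0.3425, 0.4125, 0.48, 0.48, 0.48, 0.48], "sy": [-0.0725, -0.145, -0.22, -0.2925, -0.365, -0.44, -0.5125, -0.5125, -0.5125, -0.5125], "sz": [0, 0, 0, 0, 0, 0, 0, 0, 0.075, 0.125], "yaw": [0, 0, 0, 0, 0, 0, 0, 0, 0, 0], "jaw": [0, 0, 0, 0, 0, 0, 0, 0, 0, 0]})

```text
time: 3.4
tcp_pos: [0.5326, 0.3295, 0.2046]
eef_rot: [3.141, -0.001, 0.345]
force: [-0.2, -0.0, -2.1]
grip_width: 0.0005
grip_force: 0.0
```

```bash
python3 - <<'E'
from h import *
s=sense();t=np.array(s["tcp_pos"]);y=s["eef_rot"][2];tx=np.array([np.cos(y),np.sin(y)]);ty=np.array([tx[1],-tx[0]])
d=np.array([.5325,.331])-t[:2];print(d@tx,d@ty,y,t)
d=get_image("side");cv2.imwrite("pics/s1.png",cv2.resize(cv2.cvtColor(d["pixels"],cv2.COLOR_RGB2BGR)[110:260,150:350],None,fx=3,fy=3))
E
```

```text
0.0003864245221905385 -0.0014025045171635313 0.3449697641891134 [0.53261062 0.32954945 0.2046321 ]
```

View pics/s1.png

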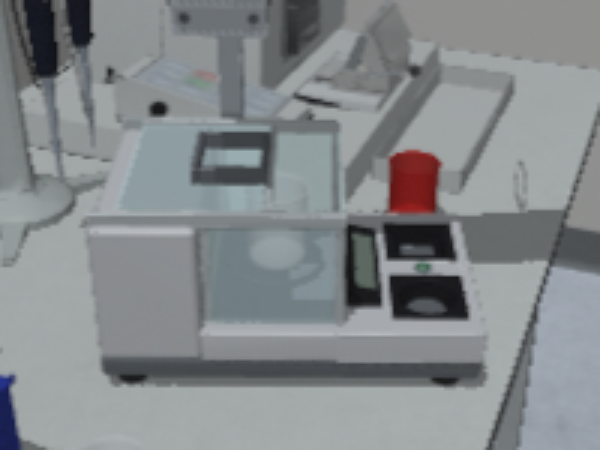

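The shut fingertips, at about (232,118), are right above the cup at (232,158). I'll lower them in and push the roof shut.

In the tool's units: -0.072 m / 0.4 = -0.18, 0.039 m / 0.4 = 0.0975.

Request:
shift_gripper(plan={"sx": [0, 0, 0, -0.03, -0.0625, -0.0925, -0.12, -0.145, -0.165, -0.18], "sy": [0, 0, 0, 0, 0, 0, 0, 0, 0, 0], "sz": [0.05, 0.0925, 0.0975, 0.0975, 0.0975, 0.0975, 0.0975, 0.0975, 0.0975, 0.0975], "yaw": [0, 0, 0, 0, 0, 0, 0, 0, 0, 0], "jaw": [0, 0, 0, 0, 0, 0, 0, 0, 0, 0]})

```text
time: 4.28
tcp_pos: [0.4648, 0.3046, 0.1678]
eef_rot: [3.142, -0.002, 0.344]
force: [1.9, -0.5, 1.4]
grip_width: 0.0005
grip_force: 0.9
```

In the tool's units: -0.006 m / 0.4 = -0.015, -0.004 m / 0.4 = -0.01.

Request:
shift_gripper(plan={"sx": [-0.005, -0.01, -0.015, -0.015], "sy": [0, 0, 0, 0], "sz": [0, 0, 0, 0], "yaw": [0, 0, 0, 0], "jaw": [0, 0, 0, 0]})

```text
time: 4.62
tcp_pos: [0.4645, 0.3044, 0.1681]
eef_rot: [-3.141, -0.017, 0.343]
force: [18.7, 6.6, -10.0]
grip_width: 0.0005
grip_force: 9.8
```

Request:
shift_gripper(plan={"sx": [-0.005, -0.01, -0.01], "sy": [0, 0, 0], "sz": [0, 0, 0], "yaw": [0, 0, 0], "jaw": [0, 0, 0]})

```text
time: 4.87
tcp_pos: [0.4643, 0.3043, 0.1684]
eef_rot: [-3.14, -0.028, 0.342]
force: [31.8, 12.6, -19.2]
grip_width: 0.0005
grip_force: 16.6
```

Hard against the front stop. Back off, rise and check.

In the tool's units: -0.05 m / 0.4 = -0.125, 0.025 m / 0.4 = 0.0625.

Request:
shift_gripper(plan={"sx": [0.025, 0.0625, 0.0625, 0.0625, 0.0625, 0.0625], "sy": [0, 0, 0, 0, 0, 0], "sz": [0, 0, 0, -0.075, -0.125, -0.125], "yaw": [0, 0, 0, 0, 0, 0], "jaw": [0, 0, 0, 0, 0, 0]})

```text
time: 5.37
tcp_pos: [0.4804, 0.3106, 0.2212]
eef_rot: [-3.141, -0.007, 0.344]
force: [0.2, 0.5, 0.8]
grip_width: 0.0006
grip_force: 0.0
```

```bash
python3 - <<'E'
from h import *
d=get_image("top");W=cloud(d);O=np.array([.481,.3105]);yaw=.345
ex=np.array([np.cos(yaw),np.sin(yaw)]);ey=np.array([-ex[1],ex[0]])
a=(W[...,:2]-O)@ex*1000;b=(W[...,:2]-O)@ey*1000;z=W[...,2]
for lo,hi in((-60,-10),(10,60)):
    m=(z>.167)&(z<.185)&(b>lo)&(b<hi)&(abs(a)<160);print(m.sum(),np.percentile(a[m],[0,2,50,98,100]).round())
cv2.imwrite("pics/t1.png",cv2.resize(cv2.cvtColor(d["pixels"],cv2.COLOR_RGB2BGR)[80:255,205:355],None,fx=3,fy=3))
s=sense();t=np.array(s["tcp_pos"]);y=s["eef_rot"][2];tx=np.array([np.cos(y),np.sin(y)]);ty=np.array([tx[1],-tx[0]])
tk=O-.11*ex+.045*ey;d=tk-t[:2];print(tk,d@tx,d@ty,y,t)
E
```

```text
6 [-11. -11. -10.  -8.  -8.]
57 [-33. -33. -17.   1.  11.]
[0.36226285 0.31564676] -0.10848440028553592 -0.04463008928252786 0.3439626549294226 [0.47944303 0.31021398 0.21885886]
```

View pics/t1.png

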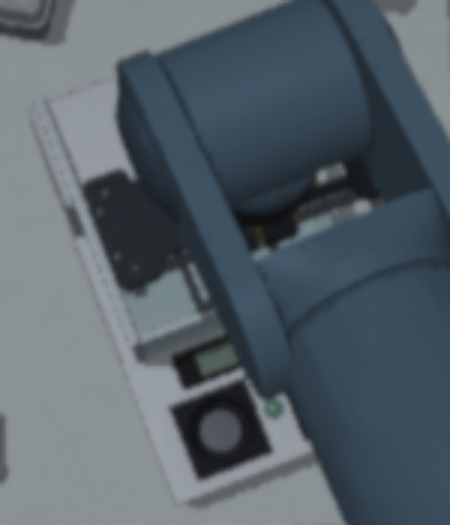

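Roof shut: the frame's front edge is at -33 mm, where -32.5 is expected. The tare well is in plain view at (220,430). Next I move over it and partly down.

In the tool's units: 0.143 m / 0.4 = 0.3575, -0.1085 m / 0.4 = -0.2713.

Request:
shift_gripper(plan={"sx": [-0.075, -0.15, -0.225, -0.2713, -0.2713, -0.2713, -0.2713, -0.2713, -0.2713, -0.2713], "sy": [-0.03, -0.06, -0.09, -0.1113, -0.1113, -0.1113, -0.1113, -0.1113, -0.1113, -0.1113], "sz": [0, 0, 0, 0, 0.075, 0.1625, 0.25, 0.325, 0.3575, 0.3575], "yaw": [0, 0, 0, 0, 0, 0, 0, 0, 0, 0], "jaw": [0, 0, 0, 0, 0, 0, 0, 0, 0, 0]})

```text
time: 6.25
tcp_pos: [0.3571, 0.3128, 0.0683]
eef_rot: [3.14, 0.011, 0.344]
force: [0.0, -0.3, -0.4]
grip_width: 0.0006
grip_force: 0.0
```

```bash
python3 - <<'E'
from h import *
d=get_image("side");cv2.imwrite("pics/s2.png",cv2.resize(cv2.cvtColor(d["pixels"],cv2.COLOR_RGB2BGR)[130:260,170:340],None,fx=4,fy=4))
s=sense();t=np.array(s["tcp_pos"]);y=s["eef_rot"][2];tx=np.array([np.cos(y),np.sin(y)]);ty=np.array([tx[1],-tx[0]])
d=np.array([.36226,.31565])-t[:2];print(d@tx,d@ty,y,t,s["force"])
E
```

```text
0.0037238705496672685 -0.0006497497909855029 0.3438274583377774 [0.35897311 0.31378299 0.07073285] [ 0.57381068  0.54081331 -0.06258928]
```

View pics/s2.png

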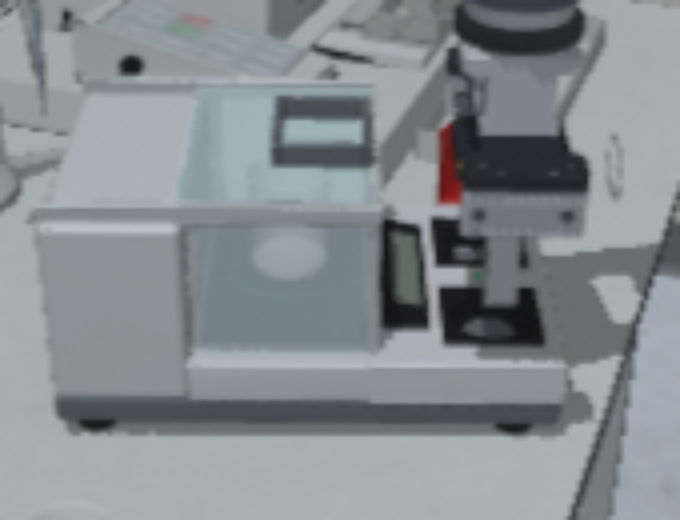

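The fingertips at (502,300) are over the round well at (495,320), and the roof is still shut. I'll press now.

In the tool's units: 0.028 m / 0.4 = 0.07, 0.0025 m / 0.4 = 0.0063.

Request:
shift_gripper(plan={"sx": [0.0063, 0.0063, 0.0063, 0.0063, 0.0063, 0.0063], "sy": [0, 0, 0, 0, 0, 0], "sz": [0, 0.025, 0.05, 0.065, 0.07, 0.07], "yaw": [0, 0, 0, 0, 0, 0], "jaw": [0, 0, 0, 0, 0, 0]})

```text
time: 6.8
tcp_pos: [0.3638, 0.3158, 0.0452]
eef_rot: [3.141, 0.001, 0.344]
force: [-0.6, -0.4, 3.5]
grip_width: 0.0004
grip_force: 1.3
```

In the tool's units: 0.005 m / 0.4 = 0.0125, 0.004 m / 0.4 = 0.01.

Request:
shift_gripper(plan={"sx": [-0.0025, -0.0025, -0.0025, -0.0025], "sy": [0, 0, 0, 0], "sz": [0.005, 0.01, 0.0125, 0.0125], "yaw": [0, 0, 0, 0], "jaw": [0, 0, 0, 0]})

```text
time: 7.13
tcp_pos: [0.3639, 0.3159, 0.0421]
eef_rot: [3.141, -0.001, 0.344]
force: [-3.8, -4.2, 12.2]
grip_width: 0.0004
grip_force: 6.1
```

In the tool's units: 0.001 m / 0.4 = 0.0025.

Request:
shift_gripper(plan={"sx": [0, 0, 0, 0, 0, 0, 0, 0, 0, 0], "sy": [0, 0, 0, 0, 0, 0, 0, 0, 0, 0], "sz": [0.0025, 0.0025, 0.0025, 0.0025, 0.0025, 0.0025, 0.0025, 0.0025, 0.0025, 0.0025], "yaw": [0, 0, 0, 0, 0, 0, 0, 0, 0, 0], "jaw": [0, 0, 0, 0, 0, 0, 0, 0, 0, 0]})

```text
time: 7.97
tcp_pos: [0.3639, 0.3159, 0.0419]
eef_rot: [3.141, -0.0, 0.344]
force: [-5.0, -5.3, 19.0]
grip_width: 0.0006
grip_force: 9.7
```

Request:
shift_gripper(plan={"sx": [0, 0, 0, 0, 0, 0], "sy": [0, 0, 0, 0, 0, 0], "sz": [0, 0, 0, 0, 0, 0], "yaw": [0, 0, 0, 0, 0, 0], "jaw": [0, 0, 0, 0, 0, 0]})

```text
time: 8.47
tcp_pos: [0.3639, 0.3159, 0.0419]
eef_rot: [3.141, -0.0, 0.344]
force: [-5.5, -4.8, 19.6]
grip_width: 0.0001
grip_force: 9.7
```

Held on its stop for about 1.4 s. Rise to z 0.22.

In the tool's units: -0.18 m / 0.4 = -0.45, -0.165 m / 0.4 = -0.4125.

Request:
shift_gripper(plan={"sx": [0, 0, 0, 0, 0, 0, 0, 0, 0], "sy": [0, 0, 0, 0, 0, 0, 0, 0, 0], "sz": [-0.025, -0.075, -0.15, -0.25, -0.35, -0.4125, -0.45, -0.45, -0.45], "yaw": [0, 0, 0, 0, 0, 0, 0, 0, 0], "jaw": [0, 0, 0, 0, 0, 0, 0, 0, 0]})

```text
time: 9.22
tcp_pos: [0.3631, 0.3157, 0.2195]
eef_rot: [-3.141, -0.001, 0.344]
force: [-0.1, 0.3, 0.3]
grip_width: 0.0005
grip_force: 0.0
```

```bash
python3 - <<'E'
from h import *
s=sense();t=np.array(s["tcp_pos"]);y=s["eef_rot"][2];tx=np.array([np.cos(y),np.sin(y)]);ty=np.array([tx[1],-tx[0]])
O=np.array([.481,.3105]);d=O+(-.0015)*np.array([np.cos(.345),np.sin(.345)])-t[:2];print(d@tx,d@ty,y,t,s["force"])
E
```

```text
0.10780026825973482 0.04463445845803876 0.3438482669634835 [0.36305144 0.31567363 0.21948208] [-0.05340953  0.28849691  0.25389431]
```

In the tool's units: 0.108 m / 0.4 = 0.27, 0.09 m / 0.4 = 0.225.

Request:
shift_gripper(plan={"sx": [0.075, 0.15, 0.225, 0.27, 0.27, 0.27, 0.27, 0.27, 0.27, 0.27], "sy": [0.03, 0.06, 0.09, 0.1113, 0.1113, 0.1113, 0.1113, 0.1113, 0.1113, 0.1113], "sz": [0, 0, 0, 0, 0, 0.05, 0.1, 0.1275, 0.1325, 0.1325], "yaw": [0, 0, 0, 0, 0, 0, 0, 0, 0, 0], "jaw": [0, 0, 0, 0, 0, 0, 0, 0, 0, 0]})

```text
time: 10.05
tcp_pos: [0.4782, 0.3098, 0.1647]
eef_rot: [3.142, 0.004, 0.344]
force: [-0.3, -0.3, 1.0]
grip_width: 0.0008
grip_force: 0.0
```

In the tool's units: 0.107 m / 0.4 = 0.2675, 0.101 m / 0.4 = 0.2525.

Request:
shift_gripper(plan={"sx": [0.02, 0.045, 0.075, 0.1075, 0.14, 0.1725, 0.2025, 0.23, 0.2525, 0.2675], "sy": [0, 0, 0, 0, 0, 0, 0, 0, 0, 0], "sz": [-0.0025, -0.0025, -0.0025, -0.0025, -0.0025, -0.0025, -0.0025, -0.0025, -0.0025, -0.0025], "yaw": [0, 0, 0, 0, 0, 0, 0, 0, 0, 0], "jaw": [0, 0, 0, 0, 0, 0, 0, 0, 0, 0]})

```text
time: 10.88
tcp_pos: [0.5819, 0.3468, 0.1683]
eef_rot: [-3.141, -0.001, 0.344]
force: [-1.9, 0.1, -0.3]
grip_width: 0.0005
grip_force: 0.9
```

In the tool's units: 0.009 m / 0.4 = 0.0225, 0.008 m / 0.4 = 0.02.

Request:
shift_gripper(plan={"sx": [0.005, 0.01, 0.015, 0.02, 0.0225], "sy": [0, 0, 0, 0, 0], "sz": [0, 0, 0, 0, 0], "yaw": [0, 0, 0, 0, 0], "jaw": [0, 0, 0, 0, 0]})

```text
time: 11.3
tcp_pos: [0.5836, 0.3472, 0.168]
eef_rot: [3.14, 0.017, 0.345]
force: [-24.0, -11.3, 15.8]
grip_width: 0.0002
grip_force: 13.1
```

Against the back stop. Back off, rise and move clear.

Request:
shift_gripper(plan={"sx": [-0.025, -0.06, -0.06, -0.06, -0.06, -0.06, -0.1, -0.15, -0.2, -0.225], "sy": [0, 0, 0, 0, 0, 0.075, 0.1625, 0.25, 0.325, 0.375], "sz": [0, 0, 0, -0.075, -0.15, -0.225, -0.225, -0.225, -0.225, -0.225], "yaw": [0, 0, 0, 0, 0, 0, 0, 0, 0, 0], "jaw": [0, 0, 0, 0, 0, 0, 0, 0, 0, 0]})

```text
time: 12.13
tcp_pos: [0.5548, 0.175, 0.2581]
eef_rot: [3.14, -0.001, 0.342]
force: [-0.6, 0.3, 0.6]
grip_width: 0.0008
grip_force: 0.0
```

```bash
python3 - <<'E'
from h import *
for c in("side","top"):
    d=get_image(c);W=cloud(d);O=np.array([.481,.3105]);yaw=.345
    ex=np.array([np.cos(yaw),np.sin(yaw)]);ey=np.array([-ex[1],ex[0]])
    a=(W[...,:2]-O)@ex*1000;b=(W[...,:2]-O)@ey*1000;z=W[...,2]
    m=(z>.167)&(z<.185)&(abs(b)<50)&(abs(a)<160);print(m.sum(),np.percentile(a[m],[0,2,50,98,100]).round() if m.any() else 0)
    if c=="side":cv2.imwrite("pics/s3.png",cv2.resize(cv2.cvtColor(d["pixels"],cv2.COLOR_RGB2BGR)[110:300,150:350],None,fx=3,fy=3))
print(sense()["tcp_pos"],sense()["force"])
E
```

```text
247 [ 61.  61.  92. 121. 123.]
344 [ 61.  62.  93. 123. 125.]
[0.55536641 0.174859   0.25809044] [ 0.41777748 -0.30286394  0.32952843]
```

View pics/s3.png

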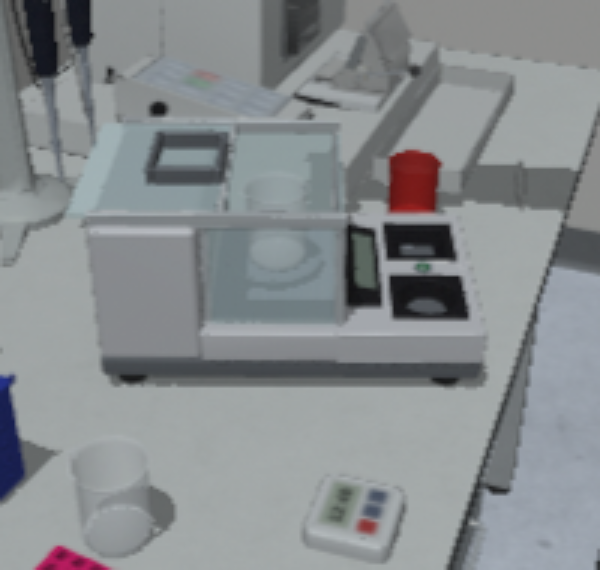

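The roof is fully open, with the cup near (187,157) and its centre at about 93 mm. The beaker stands on the pan near (277,220), and the spare beaker and timer have not moved.

Request:
shift_gripper(plan={"sx": [0, 0, 0, 0], "sy": [0, 0, 0, 0], "sz": [0, 0, 0, 0], "yaw": [0, 0, 0, 0], "jaw": [0, 0, 0, 0]})

```text
time: 12.57
tcp_pos: [0.5549, 0.1787, 0.2574]
eef_rot: [-3.141, -0.0, 0.345]
force: [0.1, 0.6, 1.0]
grip_width: 0.0004
grip_force: 0.0
```

```bash
python3 -c "
from station import *
print(close_job())"
```

```text
the job is handed in; nothing more can be done
None
```

The job is handed in: I pushed the roof shut, held the tare key on its stop for about 1.4 s, and pushed the roof back to its back stop, leaving the standby key, both beakers and the timer alone; the hand-in returned no verdict.

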